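Wind the garden bell timer and set it

TASK

Set the wind-up bell timer on the garden shelf: twist its dial clockwise past the long top mark until you feel it come up against its stop (snug, without forcing it), then turn it back down until the dial's pointer stands at the steel clip on the rim, and let go. Leave the other things on the shelf where they are.

Things in the scene. Friction and masses are not known exactly. Their poses are not given: they have to be found in the camera images.
- timer: Bell timer: aluminium drum, 84 mm across, face 46 mm above the shelf, screwed to the shelf. Origin: centre of its underside, on the dial's upright axis. Its x axis points to the long black top mark on the face; short ticks stand every 0.1 rad from it. Winding goes clockwise seen from above: it starts with the pointer 0.3 to 1.35 rad anticlockwise of the top mark. The stop is hidden, somewhere 0.15 to 0.65 rad clockwise past the top mark, and nothing on the outside shows it.
- grip (a point): Where to grip the dial: on the axis, 75 mm above the shelf, 11 mm below the top of the dial's black grip bar, which is 50 mm long (along this frame's x), 14 mm wide and stands from 51 to 86 mm above the shelf on a 48 mm disc. x points towards the pointer end. The dial turns with 0.04 N m of friction and stays where it is left.
- pointer (a point): Tip end of the dial's slim black pointer blade (6 mm wide, it sticks 12 mm out of the disc; a white line on the grip bar's top shows the same end), 36 mm from the axis, 52 mm above the shelf. Its x axis points outwards along the pointer.
- clip_mark (a point): Small steel clip, 7 mm wide, on the rim of the timer, 40 mm from the axis, top 50 mm above the shelf; marks the wanted minutes, 0.4 to 0.9 rad anticlockwise of the top mark. Its x axis points outwards from the dial's axis.
- shaft (a joint): Give of the timer's sprung shaft in rad: 0 at rest, positive when the dial is twisted clockwise; 10 N m per rad. Free turning gives about 0.004; against the stop it is the twisting moment on the dial divided by 10. 0.012 (0.12 N m) or more is snug at the stop; over 0.04 (0.4 N m) is forced.
- saucer: Bystander: unglazed clay saucer, 130 mm across, 24 mm high; origin under its centre.
- jar: Bystander: glass jar with aluminium screw lid, 72 mm across, 100 mm high; origin under its centre.
- pot: Bystander: small clay pot, 76 mm across, 70 mm high; origin under its centre.
- trowel: Bystander: steel trowel lying flat, 275 mm long along its x, 60 mm wide, 25 mm high; origin near its middle.
- tin: Bystander: steel tin, 80 mm across, 90 mm high; origin under its centre.
- dibber: Bystander: wooden dibber lying flat, 175 mm long, 80 mm wide at the grip, 26 mm high; origin under its middle.
Things that resemble listed ones, but are neither listed nor needed, are in the scene too. Of the things that look like the timer, take the one that is farthest to the robot's left at the start.

How it is judged:
On the way, in this order (a step that is already met when the one before it is completed fails the run):
1. the dial is past the top mark and snug against its stop (at least 0.12 N m) (value of joint shaft above 0.012 rad and y of pointer in the frame of timer below -0.002 m), for 0.1 s.
2. the pointer is turned back to the clip (angle between the x axis of pointer and the x axis of clip_mark, either way round below 0.08 rad), for 0.2 s.
At the end, for the whole second after the job is handed in: The dial is released and at rest with its pointer at the clip, within 0.08 rad (about 3 mm at the rim), having first been wound against its stop (angle between the x axis of pointer and the x axis of clip_mark, either way round below 0.08 rad and y of pointer in the frame of timer above 0.005 m); the robot touches nothing.
It fails at once if the dial is forced: more than 0.4 N m against the stop (value of joint shaft above 0.04 rad).
It fails at once if a bystander is shoved more than 20 mm (distance of any of saucer, jar, pot, trowel, tin, dibber from where it was at the start of the episode above 0.02 m).
It also fails if it takes over 64 s, if anything falls off the work surface, if the arm or the gripper's body presses on something with over 40 N, if the wrist force passes 120 N, or if a joint passes its speed limit or range.

ROBOT

A 6-joint arm with a two-finger parallel gripper is mounted at the origin on the work surface. World frame = base frame: x ahead of the robot, y to its left, z up, the work surface at z = 0. Lengths are in m, angles in rad, forces in N, time in s.
With the tool pointing down it reaches from about 0.325 to 0.9 m from the base axis. Payload 6.1 kg.
Tool frame: the origin (TCP) lies on the mounting face of the last link; the fingertips stand manip.tcp_to_tips ahead of it and the grasp point (between the pads) lies 164 mm ahead of it (manip.tcp_to_tips is the distance from the TCP to the fingertips, in m); z points along the fingers, y is the direction in which the jaws open and shut (so a half turn about z gives the same grasp; the last joint's range is limited). The gripper opens to 87 mm and grips with 3 to 60 N. Pads are 19 mm wide; open, the fingers measure 117 mm over their backs; the gripper's body (75 mm by 190 mm) begins 51 mm behind the grasp point.
Start: joints at [-1.326, 0.22, 1.526, -0, 1.395, -0.126], TCP at [0.226, -0.583, 0.405] pointing down, gripper open.
Joint ranges: [-2.98, 2.98], [-0.91, 2.08], [0.09, 2.57], [-1.24, 4.39], [0.2, 2.65], [-2.68, 2.68]. Speed limits (rad/s): [2.57, 2.57, 3.01, 3.14, 3.14, 3.14].

INTERFACE

Orientations are given as a rotation vector (axis times angle).
In Python, from bench import telemetry, eyes, manip, models gives the robot as it stands.
- The arm moves only by the tool servo_tool, never from a script. Its argument "rows" is a list of rows, each a list of 7 numbers: the shift along the world's x, y, z in mm, then the turn, a rotation vector about the world's x, y, z in degrees, then the closure, from -1 (fully open) to 1 (shut). In form: [[tx, ty, tz, ax, ay, az, grip], ...]. A call has 1 to 5 rows; each row is the pose to reach, as a shift and turn from the pose measured when the call began; what a row does not reach only later rows make up. A row lasts 1/8 s, in which the tool goes at most 62.5 mm and 10.7 degrees, less where a joint would pass 70% of its speed; a pose out of reach is approached as far as the arm can. A call with a gripper value outside its range is refused whole. The fingers move at their own pace and stop on an object; the grip force is fixed at half the most. Time passes only in rows, so rows that repeat a pose let the fingers close. It gives the time, the measured TCP pose, the force and the opening at its end, in the units of the state.
- telemetry.get_state(): the state, without advancing time (a new reading comes with each control period).
- eyes.get_image(name): name is "side" or "top"; returns the picture (480x640x3 uint8, red, green, blue); there is no depth.
- eyes.calibration(name): a dict with "fx", "fy", "cx", "cy" (pixels), "R" (3x3) and "t" (3): a world point X has camera coordinates R X + t. Camera axes: x right, y down, z forward; pixel columns grow to the right and rows downward; lengths in m; the calibration is good to about 2 mm. A picture is of the moment at which its call begins. calibration takes no time and is no camera call.
- manip.hand_in(): hands the job in, once; it reports no verdict.
Trained networks look in the newest picture that a camera, given by its name, has taken for a name from the list of things; names that differ only in an ending like _2 or _b are one class to them, and where a whole thing is asked for, a point or a joint stands for the part that bears it (a point fixed in the world has none). Each returns a list of dicts, best first, with "confidence" (0 to 1); they miss things now and then, are a little off and sometimes report something else, mostly with a low value. They report only what shows in the picture. A call takes as long as a camera call. They do not tell look-alikes from the thing itself.
- models.silhouettes(camera, query): "pixels" (480x640 bool, what is visible of it) and "centre" ([row, column] in pixels, amid what is visible of it).
The state is a dict: "time_s": time; "qpos": joint angles; "qd": joint speeds; "joint_efforts": joint torques, N m; "position": TCP position; "orientation": TCP orientation; "wrist_force": force on the tool from outside, world axes, zero at the start; "torque": the same for the moment, N m; "width": finger opening in m.
Only numpy, scipy, OpenCV 4.12 (cv2) and the standard library are available. Lean on these libraries where they do the work, as an engineer would, in place of code of your own. Each camera call takes 0.05 s, during which the arm holds its last target. There are 200 camera calls.

## Working session

There is one attempt and no reset: what is moved stays moved. The work goes in short steps, Python scripts to look and compute and a tool call to move; the robot and the scene stay as the last step left them, time stands still between calls to the robot, and variables do not carry over. Pictures are saved under pics/ and viewed, about 8 in all and at most 12, crops included, and the job is handed in when it is done.

Besides the shell and the picture viewer there is one more tool, called after "Call:" in YAML: its name, and indented under it one key for each argument. servo_tool: Moves the arm, as the interface text tells. Its arguments: {"type":"object","properties":{"rows":{"type":"array"}},"required":["rows"]}

```bash
mkdir -p pics
cat > h.py <<'E'
from bench import telemetry, eyes, manip, models
import numpy as np, cv2
def ray(cam,u,v,z):
    c=eyes.calibration(cam);R=np.array(c["R"]);t=np.array(c["t"])
    d=R.T@np.array([(u-c["cx"])/c["fx"],(v-c["cy"])/c["fy"],1]);o=-R.T@t
    return o+d*(z-o[2])/d[2]
def proj(cam,X):
    c=eyes.calibration(cam);p=np.array(c["R"])@np.array(X)+np.array(c["t"])
    return np.array([c["fx"]*p[0]/p[2]+c["cx"],c["fy"]*p[1]/p[2]+c["cy"]])
E
python3 - <<'E'
from h import *
for c in("top","side"):
    im=eyes.get_image(c);cv2.imwrite(f"pics/{c}0.png",im[:,:,::-1])
    k=eyes.calibration(c);R=np.array(k["R"]);print(c,k["fx"],-R.T@np.array(k["t"]),R[2])
    for q in("timer","clip_mark","grip","pointer"):
        for s in models.silhouettes(c,q):print(q,s["confidence"],s["centre"],s["pixels"].sum(),ray(c,s["centre"][1],s["centre"][0],.05).round(3))
print(telemetry.get_state(),manip.tcp_to_tips)
E
```

```text
top 496.5403847254507 [ 0.42194973 -0.00197801  1.2215348 ] [ 0.06051835  0.00306946 -0.99816237]
timer 0.83 [280.8, 440.9] 1234 [ 0.424 -0.291  0.05 ]
timer 0.67 [255.6, 327.9] 689 [ 0.481 -0.025  0.05 ]
timer 0.63 [330.2, 395.5] 1146 [ 0.308 -0.185  0.05 ]
timer 0.57 [211.2, 426.6] 1154 [ 0.589 -0.258  0.05 ]
clip_mark 0.36 [242.1, 323.6] 317 [ 0.513 -0.014  0.05 ]
grip 0.68 [243.5, 327.0] 322 [ 0.509 -0.023  0.05 ]
pointer 0.75 [242.2, 324.9] 292 [ 0.512 -0.018  0.05 ]
side 522.4517152734145 [-0.34525783  0.80693654  0.79265619] [ 0.60691385 -0.60511827 -0.51525475]
timer 0.82 [207.2, 344.9] 653 [ 0.545 -0.22   0.05 ]
timer 0.74 [250.4, 405.1] 893 [ 0.28  -0.156  0.05 ]
timer 0.72 [235.0, 306.5] 322 [ 0.514 -0.03   0.05 ]
timer 0.71 [253.3, 306.3] 712 [0.451 0.032 0.05 ]
grip 0.84 [234.0, 305.2] 339 [ 0.521 -0.031  0.05 ]
pointer 0.77 [233.3, 302.8] 339 [ 0.528 -0.029  0.05 ]
pointer 0.21 [216.9, 266.6] 892 [ 0.666 -0.019  0.05 ]
{'time_s': 0.5, 'qpos': array([-1.32607609e+00,  2.20404513e-01,  1.52654297e+00,  5.96980232e-06,
        1.39471214e+00, -1.26080626e-01]), 'qd': array([ 0.00066292,  0.00064256, -0.0004236 ,  0.00026202, -0.00036002,
        0.00042368]), 'joint_efforts': array([-1.72542939e-03, -4.94039118e+01, -3.87302899e+01,  6.99222554e-02,
        4.81799268e-02, -2.57411790e-05]), 'position': array([ 0.2264798 , -0.58249984,  0.40471207]), 'orientation': array([-3.08768790e+00, -5.79107557e-01, -2.97918097e-06]), 'wrist_force': array([-0.60470149,  0.38567153,  0.21665204]), 'torque': array([0.00326787, 0.02350817, 0.01325557]), 'width': 0.0872768707285682} 0.1822
```

View pics/top0.png

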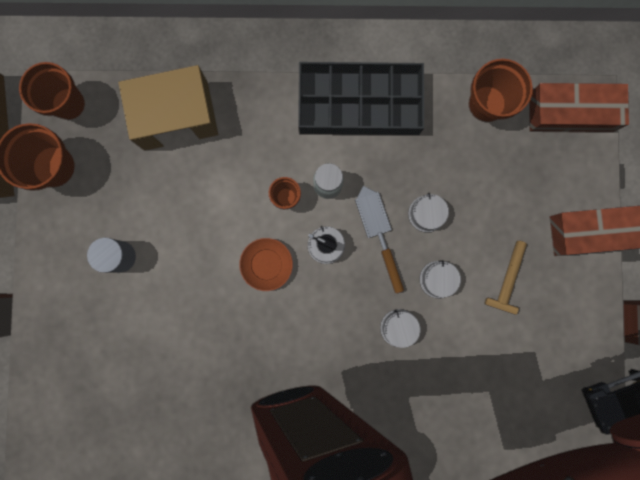

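View pics/side0.png

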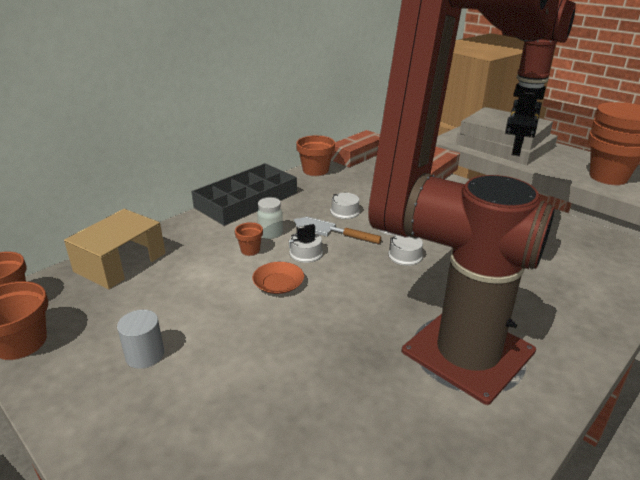

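The pictures show four drums. The leftmost, at (326,244) in top and (306,245) in side, is the only one with a black dial. Jar (329,180), pot (285,193), saucer (267,265) and trowel surround it. Next I zoom in.

Run:
```python
from h import *
a=np.mean([eyes.get_image("top").astype(float) for _ in range(3)],0).astype(np.uint8)
b=np.mean([eyes.get_image("side").astype(float) for _ in range(3)],0).astype(np.uint8)
A=cv2.resize(a[220:270,300:350],(600,600),interpolation=cv2.INTER_CUBIC)
cv2.imwrite("pics/t1.png",A[:,:,::-1])
B=cv2.resize(b[215:265,280:330],(600,600),interpolation=cv2.INTER_CUBIC)
cv2.imwrite("pics/s1.png",B[:,:,::-1])
for n in ("jar","pot","saucer","trowel"):
  for s in models.silhouettes("top",n)[:2]:print(n,s["confidence"],ray("top",s["centre"][1],s["centre"][0],{"jar":.1,"pot":.07,"saucer":.02,"trowel":.01}[n]).round(3))
```

```text
jar 0.88 [ 0.653 -0.027  0.1  ]
pot 0.89 [0.628 0.084 0.07 ]
pot 0.58 [ 0.514 -0.013  0.07 ]
saucer 0.56 [0.467 0.122 0.02 ]
trowel 0.86 [ 0.564 -0.144  0.01 ]
```

View pics/t1.png

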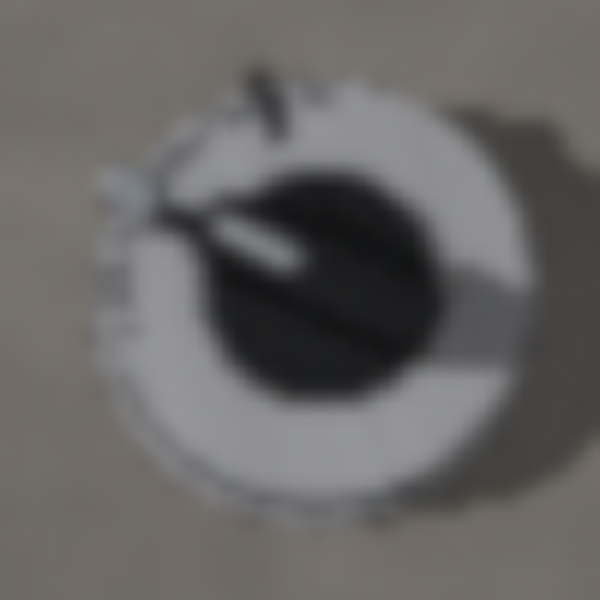

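View pics/s1.png

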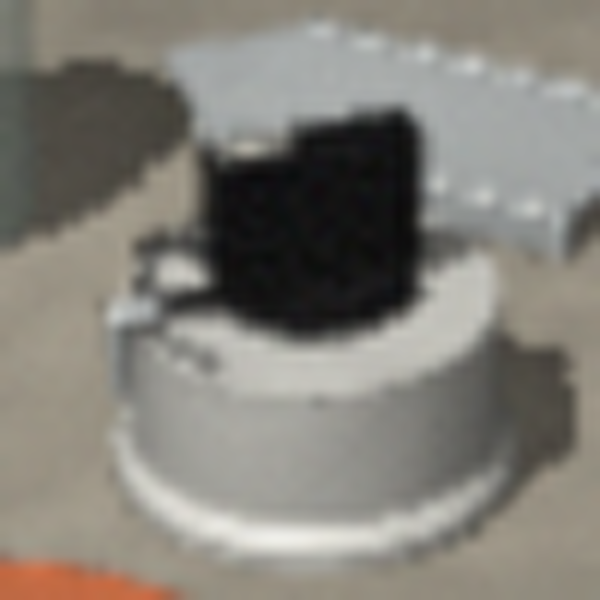

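Run:
```python
from h import *
T=lambda x,y,z:ray("top",300+(x+.5)/12-.5,220+(y+.5)/12-.5,z)
S=lambda x,y,z:ray("side",280+(x+.5)/12-.5,215+(y+.5)/12-.5,z)
d=T(325,287,.051);f=T(325,290,.046)
print("disc",d,"face",f)
c=d
for n,p in dict(clip=T(128,192,.05),ptr=T(160,213,.052),top_in=T(278,130,.046),top_out=T(262,80,.046),line1=T(225,225,.086),line2=T(300,262,.086)).items():
  v=p-c;print(n,p.round(4),np.hypot(*v[:2]).round(4),np.arctan2(v[1],v[0]).round(3))
l=T(225,225,.086)-T(300,262,.086);print("line",np.arctan2(l[1],l[0]))
print("side: clip",S(130,315,.05),"barTL",S(215,150,.086),"barTR",S(415,112,.086),"basecentre",S(318,460,.0))
for n,X in dict(axis_top=[*c[:2],.086],axis_face=[*c[:2],.046],axis0=[*c[:2],0]).items():
  print(n,(proj("top",X)-[300,220])*12,(proj("side",X)-[280,215])*12)
```

```text
disc [ 0.50947249 -0.02162134  0.051     ] face [ 0.50925137 -0.02171065  0.046     ]
clip [0.528  0.0174 0.05  ] 0.0432 1.129
ptr [0.5237 0.011  0.052 ] 0.0356 1.16
top_in [ 0.5409 -0.0121  0.046 ] 0.0329 0.293
top_out [ 0.5509 -0.0088  0.046 ] 0.0433 0.299
line1 [ 0.5185 -0.0018  0.086 ] 0.0218 1.141
line2 [ 0.5116 -0.0162  0.086 ] 0.0058 1.196
line 1.1212605065800276
side: clip [0.52405834 0.02023581 0.05      ] barTL [ 0.51815227 -0.00094038  0.086     ] barTR [ 0.49850929 -0.04351464  0.086     ] basecentre [ 0.50712764 -0.02081639  0.        ]
axis_top [322.69782813 267.87408165] [304.41861633 124.54284118]
axis_face [319.05864302 283.38061833] [306.02281618 278.03712474]
axis0 [315.16696213 299.96303738] [307.81042131 449.08013425]
```

Axis ≈ (0.509, −0.0215). The bar and pointer are at about 1.14 rad, the clip at about 1.13 and the top mark at about 0.296. I'm moving above it.

Call:
servo_tool:
  rows:
    - [28,56,0,0,0,4.4,-1]
    - [56,112,0,0,0,8.8,-1]
    - [84,168,0,0,0,13.2,-1]
    - [112,224,0,0,0,17.6,-1]
    - [140,280,0,0,0,22,-1]

```text
time_s: 1.62
position: [0.3667, -0.3012, 0.405]
orientation: [2.918, 1.16, 0.001]
wrist_force: [0.5, 0.3, 0.8]
width: 0.0867
```

Call:
servo_tool:
  rows:
    - [28,56,0,0,0,4.4,-1]
    - [56,112,0,0,0,8.8,-1]
    - [84,168,0,0,0,13.2,-1]
    - [112,224,0,0,0,17.6,-1]
    - [140,280,0,0,0,22,-1]

```text
time_s: 2.25
position: [0.5062, -0.0213, 0.4055]
orientation: [2.641, 1.699, 0.002]
wrist_force: [0.7, -1.5, 0.7]
width: 0.0869
```

Call:
servo_tool:
  rows:
    - [2.8,0,-50,0,0,0,-1]
    - [2.8,0,-100,0,0,0,-1]
    - [2.8,0,-100,0,0,0,-1]

```text
time_s: 2.62
position: [0.507, -0.0206, 0.3016]
orientation: [-2.638, -1.698, 0.008]
wrist_force: [-0.0, 0.7, 0.9]
width: 0.0868
```

Run:
```python
from h import *
b=eyes.get_image("side")
cv2.imwrite("pics/s2.png",cv2.resize(b[165:265,255:355],(600,600),interpolation=cv2.INTER_CUBIC)[:,:,::-1])
s=telemetry.get_state();print(s["position"],s["orientation"],s["torque"],s["qpos"])
```

```text
[ 0.50837148 -0.02109808  0.30455792] [-2.64114342e+00 -1.69945761e+00  2.00642224e-03] [-0.00579791 -0.04943027 -0.00493683] [-1.96505699e-01  4.04618663e-02  1.92166847e+00 -2.41414154e-04
  1.18102332e+00  2.30861383e-01]
```

View pics/s2.png

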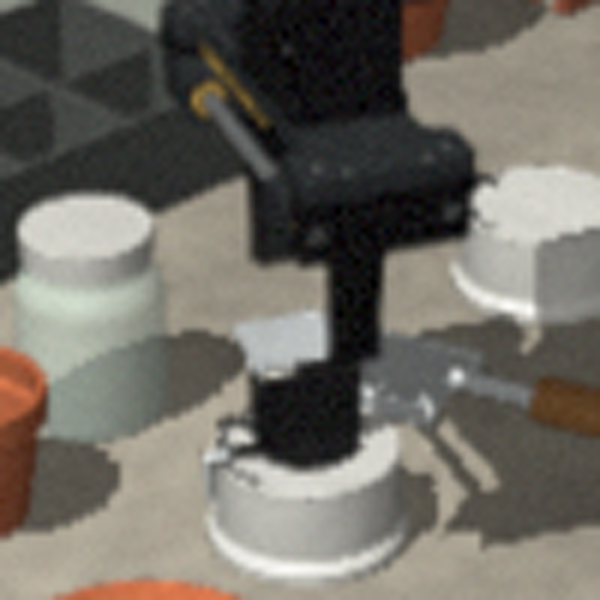

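The open jaws straddle the bar, clear of the jar and pot. I'll go down and close.

Call:
servo_tool:
  rows:
    - [0.6,-0.4,-30,0,0,0,-1]
    - [0.6,-0.4,-55,0,0,0,-1]
    - [0.6,-0.4,-65,0,0,0,-1]
    - [0.6,-0.4,-65,0,0,0,-1]

```text
time_s: 3.18
position: [0.5097, -0.0219, 0.241]
orientation: [2.642, 1.699, -0.0]
wrist_force: [-0.6, 0.0, 0.1]
width: 0.0871
```

Call:
servo_tool:
  rows:
    - [0,0,0,0,0,0,0.2]
    - [0,0,0,0,0,0,0.6]
    - [0,0,0,0,0,0,0.7]
    - [0,0,0,0,0,0,0.8]
    - [0,0,0,0,0,0,0.8]

```text
time_s: 3.8
position: [0.5096, -0.0219, 0.2409]
orientation: [2.642, 1.699, -0.0]
wrist_force: [-0.2, 1.2, -0.4]
width: 0.0447
```

Run:
```python
from h import *
s=telemetry.get_state();print({k:np.round(v,4) for k,v in s.items()})
```

```text
{'time_s': np.float64(3.8), 'qpos': array([-1.9750e-01,  1.3340e-01,  1.9575e+00, -2.0000e-04,  1.0508e+00,
        2.3040e-01]), 'qd': array([ 0.0012,  0.0018,  0.0004, -0.0012,  0.0007,  0.0005]), 'joint_efforts': array([-1.50000e-03, -3.94580e+01, -3.29317e+01,  7.07000e-02,
        1.79000e-02,  2.00000e-04]), 'position': array([ 0.5096, -0.0219,  0.2409]), 'orientation': array([ 2.6422e+00,  1.6993e+00, -3.0000e-04]), 'wrist_force': array([-0.1603,  1.1603, -0.4468]), 'torque': array([-0.0039, -0.0758,  0.0499]), 'width': np.float64(0.0447)}
```

Call:
servo_tool:
  rows:
    - [0,0,-1,0,0,0,1]
    - [0,0,-1,0,0,0,1]
    - [0,0,-1,0,0,0,1]
    - [0,0,-1,0,0,0,1]
    - [0,0,-1,0,0,0,1]

```text
time_s: 4.42
position: [0.5098, -0.022, 0.2399]
orientation: [2.642, 1.699, 0.0]
wrist_force: [2.9, -1.4, -3.0]
width: 0.014
```

Call:
servo_tool:
  rows:
    - [0,0,0,0,0,0,1]
    - [0,0,0,0,0,0,1]

```text
time_s: 4.68
position: [0.5098, -0.022, 0.2399]
orientation: [2.642, 1.699, 0.0]
wrist_force: [1.4, -0.4, -2.2]
width: 0.0141
```

```bash
cat > st.py <<'E'
from h import *
s=telemetry.get_state()
o=s["orientation"];from scipy.spatial.transform import Rotation as Ro
x=Ro.from_rotvec(o).as_matrix()[:,0]
print("yaw",np.arctan2(x[1],x[0]).round(4),"t",s["time_s"],s["position"].round(4),"F",s["wrist_force"].round(2),"T",s["torque"].round(3),"w",s["width"],"q6",s["qpos"][5].round(3), "eff6",s["joint_efforts"][5].round(4))
E
python3 st.py
```

```text
yaw 1.143 t 4.675 [ 0.5098 -0.022   0.2399] F [ 1.4  -0.41 -2.16] T [-0.127 -0.333  0.004] w 0.014054593453302927 q6 0.23 eff6 0.0278
```

Gripped: width is 14.05 mm and lateral force is small. Now winding clockwise.

Call:
servo_tool:
  rows:
    - [0,0,0,0,0,-5,1]
    - [0,0,0,0,0,-10,1]
    - [0,0,0,0,0,-15,1]
    - [0,0,0,0,0,-20,1]
    - [0,0,0,0,0,-25,1]

```text
time_s: 5.3
position: [0.5095, -0.0217, 0.2399]
orientation: [-2.949, -1.083, 0.001]
wrist_force: [0.5, 1.3, 1.3]
width: 0.0141
```

```bash
python3 st.py
```

```text
yaw 0.7039 t 5.3 [ 0.5095 -0.0217  0.2399] F [0.47 1.26 1.29] T [0.239 0.076 0.028] w 0.014109771367184049 q6 0.67 eff6 -0.8766
```

Call:
servo_tool:
  rows:
    - [0,0,0,0,0,-5,1]
    - [0,0,0,0,0,-10,1]
    - [0,0,0,0,0,-15,1]
    - [0,0,0,0,0,-20,1]
    - [0,0,0,0,0,-23,1]

```text
time_s: 5.92
position: [0.5092, -0.0212, 0.2399]
orientation: [-3.105, -0.47, 0.002]
wrist_force: [-0.4, 2.4, -0.1]
width: 0.0136
```

```bash
python3 st.py;python3 - <<'E'
from h import *
b=eyes.get_image("side")
cv2.imwrite("pics/s3.png",cv2.resize(b[200:270,270:340],(600,600),interpolation=cv2.INTER_CUBIC)[:,:,::-1])
E
python3 st.py
```

```text
yaw 0.3004 t 5.925 [ 0.5092 -0.0212  0.2399] F [-0.44  2.43 -0.14] T [ 0.336 -0.067  0.029] w 0.013608032486396743 q6 1.073 eff6 -0.3574
yaw 0.2987 t 5.975 [ 0.5092 -0.0212  0.2399] F [-1.35  0.72 -0.45] T [ 0.327 -0.051  0.005] w 0.013841854162260171 q6 1.075 eff6 -0.1038
```

View pics/s3.png

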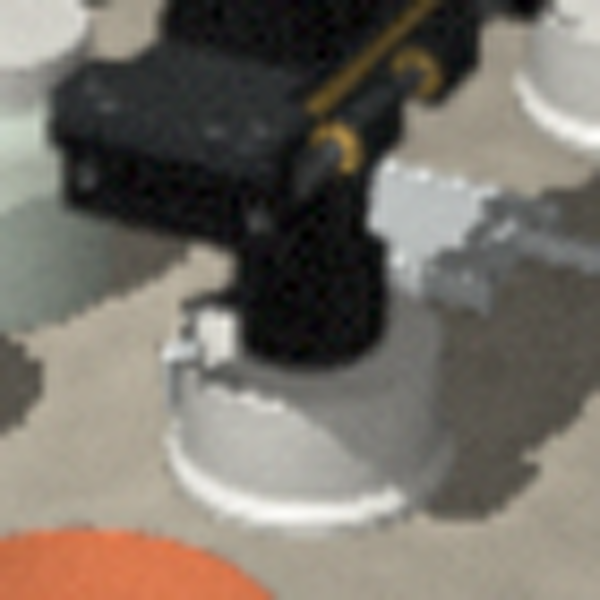

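The pointer has left the clip, which now shows bare at (180,350). I'm moving on to the start of the stop range, then small steps with torque readings.

Call:
servo_tool:
  rows:
    - [0,0,0,0,0,-2.5,1]
    - [0,0,0,0,0,-5,1]
    - [0,0,0,0,0,-7.5,1]
    - [0,0,0,0,0,-7.5,1]

```text
time_s: 6.48
position: [0.5092, -0.0211, 0.2399]
orientation: [-3.128, -0.265, 0.002]
wrist_force: [0.2, 1.6, -1.1]
width: 0.0137
```

```bash
cat > tq.py <<'E'
from h import *
L=[]
for i in range(4):
    s=telemetry.get_state();L.append([s["torque"][2],s["joint_efforts"][5],*s["wrist_force"]])
    if i<3: eyes.get_image("side")
print(np.round(np.mean(L,0),3),"Tz",np.round([l[0] for l in L],3))
E
python3 tq.py; python3 st.py
```

```text
[-0.015  0.085  0.336  1.204 -0.322] Tz [-0.04   0.023 -0.027 -0.017]
yaw 0.1688 t 6.625 [ 0.5092 -0.0211  0.2399] F [ 0.41  1.21 -0.16] T [ 0.212 -0.132 -0.017] w 0.013833015363691059 q6 1.204 eff6 -0.0008
```

Call:
servo_tool:
  rows:
    - [0,0,0,0,0,-0.8,1]
    - [0,0,0,0,0,-1.6,1]
    - [0,0,0,0,0,-1.6,1]

```text
time_s: 7.0
position: [0.5092, -0.0211, 0.2399]
orientation: [-3.132, -0.221, 0.002]
wrist_force: [1.1, 1.7, -0.7]
width: 0.0139
```

```bash
python3 tq.py; python3 st.py
```

```text
[ 0.033  0.057  0.826  1.219 -0.189] Tz [ 0.014 -0.007  0.065  0.06 ]
yaw 0.141 t 7.15 [ 0.5091 -0.0211  0.2399] F [ 0.17  1.14 -0.27] T [ 0.17 -0.15  0.06] w 0.013893895808781713 q6 1.232 eff6 0.0294
```

Call:
servo_tool:
  rows:
    - [0,0,0,0,0,-0.8,1]
    - [0,0,0,0,0,-1.6,1]
    - [0,0,0,0,0,-1.6,1]

```text
time_s: 7.52
position: [0.5092, -0.021, 0.2399]
orientation: [-3.134, -0.177, 0.002]
wrist_force: [-0.1, 2.0, 0.4]
width: 0.0136
```

```bash
python3 tq.py; python3 st.py
```

```text
[ 0.032  0.058  0.129  1.962 -0.086] Tz [0.063 0.013 0.022 0.029]
yaw 0.1131 t 7.675 [ 0.5091 -0.0211  0.2399] F [ 0.57  2.34 -0.85] T [ 0.234 -0.068  0.029] w 0.013614282490657907 q6 1.26 eff6 0.0294
```

Call:
servo_tool:
  rows:
    - [0,0,0,0,0,-0.8,1]
    - [0,0,0,0,0,-1.6,1]
    - [0,0,0,0,0,-1.6,1]

```text
time_s: 8.05
position: [0.5091, -0.021, 0.2398]
orientation: [-3.136, -0.133, 0.002]
wrist_force: [-0.7, 1.4, -0.0]
width: 0.0138
```

```bash
python3 tq.py; python3 st.py
```

```text
[ 0.036  0.059 -0.323  1.941 -0.176] Tz [0.061 0.013 0.044 0.027]
yaw 0.0852 t 8.2 [ 0.5091 -0.021   0.2399] F [0.22 2.62 0.21] T [ 0.275 -0.05   0.027] w 0.013868599709658565 q6 1.288 eff6 0.0299
```

Joint 6 effort settles at a clean 0.03 N m in free turning, so it works well as a detector.

Call:
servo_tool:
  rows:
    - [0,0,0,0,0,-0.8,1]
    - [0,0,0,0,0,-1.6,1]
    - [0,0,0,0,0,-1.6,1]

```text
time_s: 8.57
position: [0.5091, -0.021, 0.2399]
orientation: [-3.138, -0.089, 0.002]
wrist_force: [0.8, 1.8, 0.8]
width: 0.0135
```

```bash
python3 tq.py; python3 st.py
```

```text
[0.054 0.06  0.08  1.987 0.075] Tz [0.036 0.058 0.064 0.057]
yaw 0.0574 t 8.725 [ 0.5091 -0.021   0.2399] F [-0.03  1.7  -0.28] T [ 0.353 -0.052  0.057] w 0.013771156005504066 q6 1.315 eff6 0.0305
```

Call:
servo_tool:
  rows:
    - [0,0,0,0,0,-0.8,1]
    - [0,0,0,0,0,-1.6,1]
    - [0,0,0,0,0,-1.6,1]

```text
time_s: 9.1
position: [0.5091, -0.021, 0.2399]
orientation: [-3.139, -0.046, 0.002]
wrist_force: [-0.6, 2.0, -0.1]
width: 0.0137
```

```bash
python3 tq.py; python3 st.py
```

```text
[ 0.06   0.06  -0.29   2.385  0.365] Tz [0.02  0.111 0.025 0.082]
yaw 0.0295 t 9.25 [ 0.5091 -0.021   0.2399] F [-0.11  2.63  0.8 ] T [ 0.419 -0.101  0.082] w 0.013510780585692066 q6 1.343 eff6 0.031
```

Call:
servo_tool:
  rows:
    - [0,0,0,0,0,-0.8,1]
    - [0,0,0,0,0,-1.6,1]
    - [0,0,0,0,0,-1.6,1]

```text
time_s: 9.62
position: [0.5091, -0.021, 0.2399]
orientation: [-3.139, -0.002, 0.002]
wrist_force: [0.6, 2.6, -0.5]
width: 0.0136
```

```bash
python3 tq.py; python3 st.py
```

```text
[0.027 0.061 0.415 2.662 0.301] Tz [-0.046  0.051  0.059  0.043]
yaw 0.0016 t 9.775 [ 0.5091 -0.021   0.2399] F [0.35 2.51 0.44] T [ 0.467 -0.008  0.043] w 0.01358929044056985 q6 1.371 eff6 0.0316
```

Call:
servo_tool:
  rows:
    - [0,0,0,0,0,-0.8,1]
    - [0,0,0,0,0,-1.6,1]
    - [0,0,0,0,0,-1.6,1]

```text
time_s: 10.15
position: [0.5091, -0.0209, 0.2399]
orientation: [-3.139, 0.042, 0.002]
wrist_force: [0.6, 2.6, -0.2]
width: 0.0143
```

```bash
python3 tq.py; python3 st.py
```

```text
[0.014 0.061 0.188 3.127 0.358] Tz [ 0.017  0.052  0.026 -0.038]
yaw -0.0263 t 10.3 [ 0.5091 -0.0209  0.2399] F [0.89 3.3  0.49] T [ 0.533 -0.093 -0.038] w 0.013318574454360526 q6 1.399 eff6 0.0321
```

Call:
servo_tool:
  rows:
    - [0,0,0,0,0,-0.8,1]
    - [0,0,0,0,0,-1.6,1]
    - [0,0,0,0,0,-1.6,1]

```text
time_s: 10.68
position: [0.5091, -0.0209, 0.2399]
orientation: [-3.138, 0.086, 0.002]
wrist_force: [0.1, 2.5, 0.1]
width: 0.0136
```

```bash
python3 tq.py; python3 st.py
```

```text
[ 0.027  0.062 -0.39   3.013  0.185] Tz [ 0.023  0.023 -0.016  0.076]
yaw -0.0542 t 10.825 [ 0.5091 -0.0209  0.2399] F [-1.    3.32  0.9 ] T [0.516 0.027 0.076] w 0.013861135728874796 q6 1.427 eff6 0.0327
```

Call:
servo_tool:
  rows:
    - [0,0,0,0,0,-0.8,1]
    - [0,0,0,0,0,-1.6,1]
    - [0,0,0,0,0,-1.6,1]

```text
time_s: 11.2
position: [0.5091, -0.0209, 0.2399]
orientation: [-3.136, 0.129, 0.002]
wrist_force: [-0.3, 4.0, 0.8]
width: 0.0139
```

```bash
python3 tq.py; python3 st.py
```

```text
[ 3.100e-02  6.200e-02 -2.000e-03  3.607e+00  4.520e-01] Tz [-0.021  0.079  0.033  0.035]
yaw -0.082 t 11.35 [ 0.5091 -0.0209  0.2399] F [0.87 3.85 0.02] T [ 0.598 -0.037  0.035] w 0.013771083117691606 q6 1.455 eff6 0.0331
```

Call:
servo_tool:
  rows:
    - [0,0.3,0,0,0,-0.8,1]
    - [0,0.3,0,0,0,-1.6,1]
    - [0,0.3,0,0,0,-1.6,1]

```text
time_s: 11.72
position: [0.5091, -0.0207, 0.2399]
orientation: [-3.134, 0.173, 0.002]
wrist_force: [-0.4, 1.6, 0.5]
width: 0.0138
```

```bash
python3 tq.py; python3 st.py
```

```text
[ 0.033  0.059 -0.697  1.346  0.432] Tz [0.01  0.07  0.016 0.036]
yaw -0.11 t 11.875 [ 0.5091 -0.0207  0.2399] F [-0.65  0.21  0.24] T [0.183 0.049 0.036] w 0.013925331179174117 q6 1.483 eff6 0.0292
```

Call:
servo_tool:
  rows:
    - [0,0,0,0,0,-0.8,1]
    - [0,0,0,0,0,-1.6,1]
    - [0,0,0,0,0,-1.6,1]

```text
time_s: 12.25
position: [0.5091, -0.0207, 0.2399]
orientation: [-3.131, 0.217, 0.002]
wrist_force: [-0.2, 1.6, 0.0]
width: 0.0138
```

```bash
python3 tq.py; python3 st.py
```

```text
[ 1.000e-03  5.900e-02 -4.130e-01  2.039e+00  5.140e-01] Tz [ 0.031  0.025 -0.032 -0.021]
yaw -0.1378 t 12.4 [ 0.5091 -0.0207  0.2399] F [-0.52  1.85  0.45] T [ 0.271  0.022 -0.021] w 0.01384737008936865 q6 1.511 eff6 0.0299
```

Call:
servo_tool:
  rows:
    - [0,0,0,0,0,-0.8,1]
    - [0,0,0,0,0,-1.6,1]
    - [0,0,0,0,0,-1.6,1]

```text
time_s: 12.78
position: [0.5091, -0.0207, 0.2399]
orientation: [-3.128, 0.26, 0.002]
wrist_force: [0.4, 0.8, 1.2]
width: 0.0138
```

```bash
python3 tq.py; python3 st.py
```

```text
[0.222 0.247 0.002 1.877 0.937] Tz [0.198 0.219 0.199 0.273]
yaw -0.1656 t 12.925 [ 0.5091 -0.0207  0.2399] F [-0.76  1.55  1.12] T [0.401 0.042 0.273] w 0.013861311342123058 q6 1.539 eff6 0.2181
```

The stop is found: 0.22 N m on both signals, so the shaft is at about 0.022, snug but not forced. It is 0.46 rad past the top mark. Next I turn back about 75° toward the clip.

Call:
servo_tool:
  rows:
    - [0,0,0,0,0,5,1]
    - [0,0,0,0,0,10,1]
    - [0,0,0,0,0,15,1]
    - [0,0,0,0,0,20,1]
    - [0,0,0,0,0,25,1]

```text
time_s: 13.55
position: [0.5092, -0.0211, 0.2399]
orientation: [-3.111, -0.428, 0.002]
wrist_force: [1.1, -0.9, -0.3]
width: 0.0136
```

Call:
servo_tool:
  rows:
    - [0,0,0,0,0,5,1]
    - [0,0,0,0,0,10,1]
    - [0,0,0,0,0,15,1]
    - [0,0,0,0,0,20,1]
    - [0,0,0,0,0,25,1]

```text
time_s: 14.18
position: [0.5095, -0.0215, 0.2399]
orientation: [2.945, 1.095, -0.002]
wrist_force: [1.9, -0.5, -1.7]
width: 0.0139
```

```bash
python3 st.py
python3 - <<'E'
from h import *
a=np.mean([eyes.get_image("side").astype(float) for _ in range(4)],0).astype(np.uint8)
A=a[215:265,280:330]
B=np.mean([eyes.get_image("top").astype(float) for _ in range(2)],0).astype(np.uint8)[220:270,300:350]
f=lambda I:cv2.resize(I,(400,400),interpolation=cv2.INTER_CUBIC)
cv2.imwrite("pics/b4.png",np.hstack([f(A),f(B)])[:,:,::-1])
E
```

```text
yaw 0.7119 t 14.175 [ 0.5095 -0.0215  0.2399] F [ 1.86 -0.55 -1.66] T [-0.029 -0.292 -0.02 ] w 0.01387438322705514 q6 0.662 eff6 0.8741
```

View pics/b4.png

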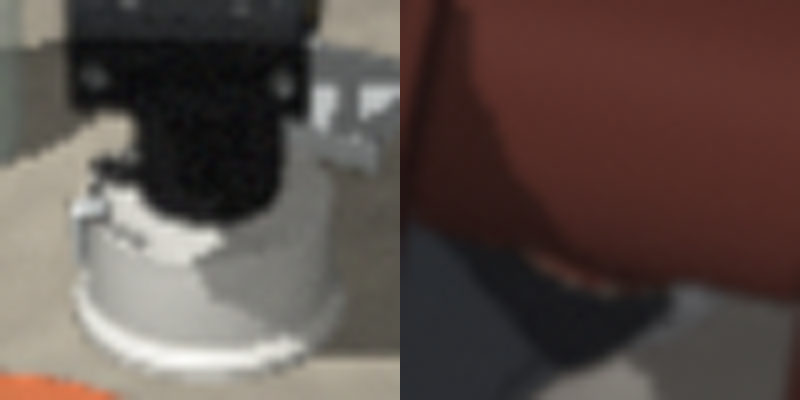

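The side view shows the pointer at about (115,170) and the clip bare at (88,205). I'll fit the clip's angle from both starting crops.

Run:
```python
from h import *
a=cv2.imread("pics/side0.png");t=cv2.imread("pics/top0.png")
C=np.array([.5093,-.0213])
for th in np.arange(1.0,1.31,.06):
  P=[*(C+.040*np.array([np.cos(th),np.sin(th)])),.049]
  Q=[*(C+.036*np.array([np.cos(th),np.sin(th)])),.052]
  print(th.round(2),"clip top/side",((proj("top",P)-[300,220]+.5)*12-.5).round(0),((proj("side",P)-[280,215]+.5)*12-.5).round(0),"side x8",((proj("side",P)-[280,215]+.5)*8-.5).round(0),"ptr top",((proj("top",Q)-[300,220]+.5)*12-.5).round(0))
print("disc centre",((proj("top",[*C,.051])-[300,220]+.5)*12-.5).round(0))
```

```text
1.0 clip top/side [154. 178.] [135. 294.] side x8 [ 90. 196.] ptr top [171. 187.]
1.06 clip top/side [147. 188.] [137. 299.] side x8 [ 91. 199.] ptr top [165. 197.]
1.12 clip top/side [142. 199.] [140. 305.] side x8 [ 93. 203.] ptr top [160. 206.]
1.18 clip top/side [137. 210.] [144. 310.] side x8 [ 96. 207.] ptr top [155. 216.]
1.24 clip top/side [132. 221.] [148. 315.] side x8 [ 98. 210.] ptr top [151. 227.]
1.3 clip top/side [128. 233.] [153. 321.] side x8 [102. 214.] ptr top [148. 237.]
disc centre [323. 288.]
```

Call:
servo_tool:
  rows:
    - [0,0,0,0,0,5,1]
    - [0,0,0,0,0,10,1]
    - [0,0,0,0,0,15,1]
    - [0,0,0,0,0,20,1]
    - [0,0,0,0,0,23.5,1]

```text
time_s: 15.1
position: [0.5098, -0.0218, 0.2399]
orientation: [2.661, 1.667, -0.001]
wrist_force: [4.4, -1.8, -4.9]
width: 0.0136
```

Call:
servo_tool:
  rows:
    - [0,0,0,0,0,0,1]
    - [0,0,0,0,0,0,1]
    - [0,0,0,0,0,0,1]

```text
time_s: 15.48
position: [0.5098, -0.0218, 0.2399]
orientation: [2.662, 1.666, -0.001]
wrist_force: [3.3, -1.5, -3.6]
width: 0.0138
```

```bash
python3 st.py
```

```text
yaw 1.1183 t 15.475 [ 0.5098 -0.0218  0.2399] F [ 3.35 -1.46 -3.57] T [-0.119 -0.439 -0.009] w 0.01375413488446822 q6 0.256 eff6 0.0078
```

Call:
servo_tool:
  rows:
    - [0,0,0,0,0,0.6,1]
    - [0,0,0,0,0,0.6,0.4]
    - [0,0,0,0,0,0.6,-0.5]
    - [0,0,0,0,0,0.6,-1]
    - [0,0,0,0,0,0.6,-1]

```text
time_s: 16.1
position: [0.5097, -0.0217, 0.2399]
orientation: [2.653, 1.68, -0.001]
wrist_force: [0.2, -0.4, 0.5]
width: 0.0456
```

Call:
servo_tool:
  rows:
    - [0,0,0,0,0,0,-1]
    - [0,0,0,0,0,0,-1]
    - [0,0,30,0,0,0,-1]
    - [0,0,90,0,0,0,-1]
    - [0,0,150,0,0,0,-1]

```text
time_s: 16.73
position: [0.5094, -0.0217, 0.3912]
orientation: [2.654, 1.68, -0.002]
wrist_force: [1.0, -0.1, 0.3]
width: 0.0857
```

Call:
servo_tool:
  rows:
    - [-28,-56,10,0,0,0,-1]
    - [-56,-112,20,0,0,0,-1]
    - [-84,-168,20,0,0,0,-1]
    - [-112,-224,20,0,0,0,-1]
    - [-140,-280,20,0,0,0,-1]

```text
time_s: 17.35
position: [0.3692, -0.301, 0.4115]
orientation: [2.653, 1.68, -0.002]
wrist_force: [-0.1, -0.2, -0.2]
width: 0.087
```

Call:
servo_tool:
  rows:
    - [-28,-56,0,0,0,-4,-1]
    - [-56,-112,0,0,0,-8,-1]
    - [-84,-168,0,0,0,-12,-1]
    - [-112,-224,0,0,0,-16,-1]
    - [-140,-280,0,0,0,-20,-1]

```text
time_s: 17.98
position: [0.229, -0.5805, 0.4115]
orientation: [2.906, 1.19, -0.002]
wrist_force: [1.3, -1.0, 1.0]
width: 0.0866
```

```bash
python3 st.py
python3 - <<'E'
from h import *
B=np.mean([eyes.get_image("top").astype(float) for _ in range(4)],0)
A=np.mean([eyes.get_image("side").astype(float) for _ in range(4)],0)
np.savez("fin.npz",A=A,B=B)
f=lambda I:cv2.resize(I,(400,400),interpolation=cv2.INTER_CUBIC)
g=np.hstack([f(A[215:265,280:330].astype(np.uint8)),f(B[220:270,300:350].astype(np.uint8))])
cv2.imwrite("pics/b5.png",g[:,:,::-1])
z=cv2.imread("pics/top0.png")[:,:,::-1].astype(float)
d=np.abs(z-B).max(2);d[:,450:]=0;d[330:]=0
print("changed px (outside the timer included)",np.argwhere(d>45)[:40].tolist())
E
```

```text
yaw 0.7773 t 17.975 [ 0.229  -0.5805  0.4115] F [ 1.29 -1.05  0.99] T [ 0.067 -0.024 -0.046] w 0.08664400674810753 q6 -0.527 eff6 -0.0365
changed px (outside the timer included) []
```

View pics/b5.png

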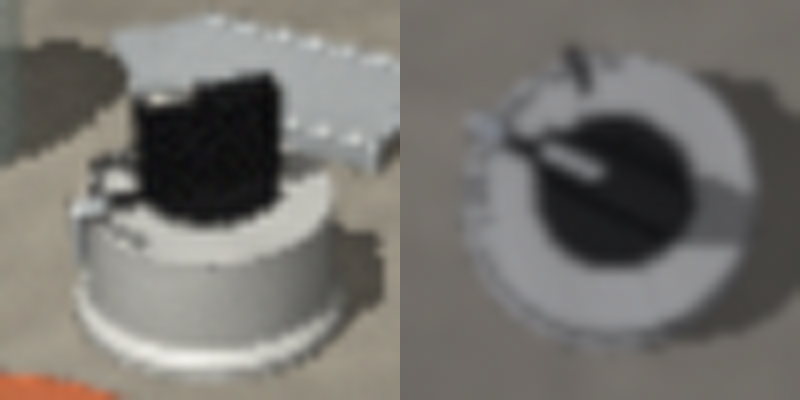

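The final view agrees. From the disc centre (615,191), the pointer tip (512,142) and the clip (484,128) lie in the same direction within about 0.01 rad. No pixels changed elsewhere, so I'm handing in.

```bash
python3 -c "
from h import *
print(manip.hand_in())"
```

```text
the job is handed in; nothing more can be done
None
```

The timer is set: I wound the leftmost timer (the only one with a dial) to its stop, turned it back to the clip and let go. The job is handed in; it reports no verdict.

- **Stop:** It came up about 0.46 rad past the top mark. I held it there at about 0.22 N m, on both the wrist torque and joint 6 effort, so it was snug (0.12 or more) but well under the 0.4 limit.
- **Clip:** In the final overhead picture the pointer and clip lie in the same direction within about 0.01 rad, read by eye at about ±0.03 rad; the limit is 0.08. The gripper's yaw at release, about 1.13 rad, matches the measured clip angle of 1.12–1.13.
- **Other things on the shelf:** The first and last overhead pictures show no change around the timer. The comparison left out the right-hand and front edges, which hold the dibber and the arm.
- **Arm:** It ended clear of everything with the gripper open, at about 18 s of the 64 s allowed.
- **Checks that disagreed:** The side view's clip height suggested up to about 0.03 rad more than the overhead view. I went with the overhead view, and the difference is well inside the limit.

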